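Snap the food-box lid shut

ROBOT

A 7-joint arm with a two-finger parallel gripper is mounted at the origin on a cart in front of the work surface, level with it; the furniture and walls round the work are solid. World frame = base frame: x ahead of the robot, y to its left, z up, the work surface at z = 0. Lengths are in m, angles in rad, forces in N, time in s.
With the tool pointing down it reaches from about 0.4 to 0.85 m from the base axis. Payload 4.5 kg.
Tool frame: the origin (TCP) lies at the very end of the fingers, on their centre line; the grasp point (between the pads) lies arm.grasp_offset behind it (arm.grasp_offset is the distance from the TCP to the grasp point, in m); z points along the fingers, y is the line along which they close (so a half turn about z gives the same grasp; the last joint's range is limited). The gripper opens to 88 mm and grips with 3 to 60 N. Pads are 18 mm wide; open, the fingers measure 123 mm over their backs; the gripper's body (75 mm by 187 mm) begins 45 mm behind the grasp point.
Start: joints at [-1.202, 0.689, -0.195, 1.565, 0.157, 0.902, -0.215], TCP at [0.205, 0.59, 0.239] pointing down, gripper open.
Joint ranges: [-3.01, 3.01], [-0.46, 2.08], [-1.47, 1.51], [0.13, 2.56], [-1, 4.14], [0.04, 2.09], [-2.66, 2.66]. Speed limits (rad/s): [2.57, 2.57, 3.14, 3.14, 3.14, 3.14, 3.14].

INTERFACE

Orientations are given as a 3x3 rotation matrix whose columns are the frame's x, y, z axes.
In Python, from station import arm gives the robot as it stands. The module is installed in compiled form; this text tells all that it offers.
- The arm moves only by the tool arm_command, never from a script. Its argument "steps" is a list of rows, each an object with "dp": the shift along the tool's x, y, z in cm, a list of three; "yaw": the turn about the tool's z in degrees. A call has 1 to 8 rows; each row shifts and turns the commanded pose from where the row before left it, along the tool's axes as they then stand; what a row does not reach is not made up. A row lasts 1/8 s, in which the tool goes at most 62.5 mm and 10.7 degrees, less where a joint would pass 70% of its speed; a pose out of reach is approached as far as the arm can. A call is refused whole if a number of a shift passes 6.25 or a number of a turn 10.7, either way. A call with a gripper value outside its range is refused whole. "jaw" is the closure, from 0 (fully open) to 1 (shut), set as the call begins (left out, the last holds). The fingers move at their own pace and stop on an object; the grip force is fixed at half the most. Time passes only in rows, so rows that do not move let the fingers close. It gives the time, the measured TCP pose, the force, the opening and the grip force at its end, in the units of the state.
- arm.sense(): the state, without advancing time (a new reading comes with each control period).
- arm.capture(name): name is "scene" or "top" or "wrist"; returns a dict with "color" (400x640x3 uint8, red, green, blue), "range_z" (400x640 float32, m along the optical axis (not along the pixel's ray), 0 where there is no reading), "mtx" (3x3 intrinsics, pixels), "cam_to_world" (4x4, takes a point from camera to world coordinates). Camera axes: x right, y down, z forward; pixel columns grow to the right and rows downward; lengths in m; the calibration is good to about 2 mm. A picture is of the moment at which its call begins.
- arm.close_job(): hands the job in; it is judged then, once.
The state is a dict: "time": time; "joints": joint angles; "joint_vel": joint speeds; "joint_efforts": joint torques, N m; "tcp_pos": TCP position; "ee_rot": TCP orientation; "wrist_force": force on the tool from outside, world axes, zero at the start; "wrist_torque": the same for the moment, N m; "gripper_width": opening from 0.0 (shut) to 1.0 (fully open); "gripper_force": force on a finger pad.
Only numpy, scipy, OpenCV 4.12 (cv2) and the standard library are available. Lean on these libraries where they do the work, as an engineer would, in place of code of your own. Each camera call takes 0.05 s, during which the arm holds its last target. There are 200 camera calls.

TASK

The lid of the biscuit box is only resting on: all four sections of its rim stand up. Press each of them down with the fingertips until it snaps flush and stays, leaving the end with the pull tab for last so that the air can escape there. Do not pick up, tip or push the box away, and leave the other things where they are.

Things in the scene. Friction and masses are not known exactly. Their poses are not given: they have to be found in the camera images.
- food_box: clear rectangular box of biscuits with a white snap-fit lid, loose on the worktop, about 0.75 kg. Tub 168 (x) x 124 (y) mm, lid 176 x 132 mm, rim top 66 mm above the worktop when shut. Origin: centre of the underside; x along the long way, towards the end with the pull tab; z up. It may stand at any yaw.
- lid_middle (a point): centre of the lid's middle panel (118 x 74 mm), fixed, 62 mm above the worktop, 4 mm below the shut rim. The four 29 mm square corners of the rim are fixed; between them each side has one springy section, hinged on its inner edge, 30 mm from hinge to outer edge (116 mm long on the long sides, 72 mm on the short ends), outer edge 11 mm up at the start
- flap_left (a joint): hinge of the long section on the box's +y side: 0 = shut flush with the rim, grows as it stands up, about 0.38 rad at the start; springs back up if let go early. Pressed near its outer edge it yields to about 1 N down to 0.2 rad, there needs 5 to 8 N, then snaps to 0 against a rigid stop and stays shut
- flap_left_press (a point): point to press on the long section on the box's +y side: top face, mid-length, 22 mm out from the hinge and 8 mm inside the lid's outer edge; moves with the section. When shut it lies at (0, 58, 66) mm in the box's frame
- flap_right (a joint): hinge of the long section on the box's -y side: 0 = shut flush with the rim, grows as it stands up, about 0.38 rad at the start; springs back up if let go early. Pressed near its outer edge it yields to about 1 N down to 0.2 rad, there needs 5 to 8 N, then snaps to 0 against a rigid stop and stays shut
- flap_right_press (a point): point to press on the long section on the box's -y side: top face, mid-length, 22 mm out from the hinge and 8 mm inside the lid's outer edge; moves with the section. When shut it lies at (0, -58, 66) mm in the box's frame
- flap_tab (a joint): hinge of the short section on the box's +x end, the only one with a pull tab (34 mm wide, sticking out 15 mm): 0 = shut flush with the rim, grows as it stands up, about 0.38 rad at the start; springs back up if let go early. Pressed near its outer edge it yields to about 1 N down to 0.2 rad, there needs 5 to 8 N, then snaps to 0 against a rigid stop and stays shut
- flap_tab_press (a point): point to press on the short section on the box's +x end, the only one with a pull tab (34 mm wide, sticking out 15 mm): top face, mid-length, 22 mm out from the hinge and 8 mm inside the lid's outer edge; moves with the section. When shut it lies at (80, 0, 66) mm in the box's frame
- flap_end (a joint): hinge of the short section on the box's -x end, without a tab: 0 = shut flush with the rim, grows as it stands up, about 0.38 rad at the start; springs back up if let go early. Pressed near its outer edge it yields to about 1 N down to 0.2 rad, there needs 5 to 8 N, then snaps to 0 against a rigid stop and stays shut
- flap_end_press (a point): point to press on the short section on the box's -x end, without a tab: top face, mid-length, 22 mm out from the hinge and 8 mm inside the lid's outer edge; moves with the section. When shut it lies at (-80, 0, 66) mm in the box's frame
- mug: bystander: white mug, 83 x 117 x 94 mm; origin at the centre of its underside
- kitchen_timer: bystander: white kitchen timer with a dial, 66 mm across, 54 high; origin at the centre of its underside
- teaspoon: bystander: steel teaspoon lying flat, 130 x 27 x 11 mm; origin at the centre of its underside
- tin_beans: bystander: low food tin, 75 mm across, 58 high; origin at the centre of its underside
- jam_jar: bystander: jam jar, 69 mm across, 99 high; origin at the centre of its underside
- tumbler: bystander: clear tumbler, 81 mm across, 91 high; origin at the centre of its underside

How it is judged:
By the outcome, as a careful person would: the job done as asked, in the order asked, and still so for the second after the job is handed in, with the robot touching nothing.
It also fails if it takes over 45 s, if anything falls off the work surface, if the arm or the gripper's body presses on something with over 40 N, if the wrist force passes 120 N, or if a joint passes its speed limit or range.

## Working session

There is one attempt and no reset: what is moved stays moved. The work goes in short steps, Python scripts to look and compute and a tool call to move; the robot and the scene stay as the last step left them, time stands still between calls to the robot, and variables do not carry over. Pictures are saved under pics/ and viewed, at most 10 in all, crops included, and the job is handed in when it is done.

Besides the shell and the picture viewer there is one more tool, called after ">>>" as a command line: name --argument value ..., lists and objects as JSON in quotes. arm_command: Moves the arm, as the interface text tells. Its arguments: {"type":"object","properties":{"steps":{"type":"array","items":{"type":"object","properties":{"dp":{"type":"array","items":{"type":"number"}},"yaw":{"type":"number"}}}},"jaw":{"type":"number"}},"required":["steps"]}

```bash
mkdir -p pics; python3 - <<'E'
from station import arm
import cv2,numpy as np
for n in("top","scene"):
    c=arm.capture(n); cv2.imwrite(f"pics/{n}0.png",c["color"][:,:,::-1]); np.savez(f"{n}0.npz",**c)
    print(n,c["mtx"].round(1).tolist(),c["cam_to_world"].round(3).tolist())
s=arm.sense();print(s["time"],s["tcp_pos"],s["ee_rot"].round(3) if hasattr(s["ee_rot"],'round') else s["ee_rot"],s["gripper_width"],arm.grasp_offset)
E
```

```text
top [[395.1, 0.0, 314.7], [0.0, 395.1, 199.7], [0.0, 0.0, 1.0]] [[-0.017, -0.998, 0.066, 0.465], [-1.0, 0.016, -0.006, 0.046], [0.005, -0.066, -0.998, 1.068], [0.0, 0.0, 0.0, 1.0]]
scene [[448.1, 0.0, 316.2], [0.0, 448.1, 200.4], [0.0, 0.0, 1.0]] [[0.884, -0.288, 0.37, 0.151], [-0.468, -0.545, 0.695, -0.738], [0.002, -0.787, -0.617, 0.742], [0.0, 0.0, 0.0, 1.0]]
0.1 [0.20521518 0.58973851 0.2379786 ] [[-0.944  0.329 -0.   ]
 [ 0.329  0.944 -0.002]
 [-0.    -0.002 -1.   ]] 1.001999716928782 0.0187
```

View pics/top0.png

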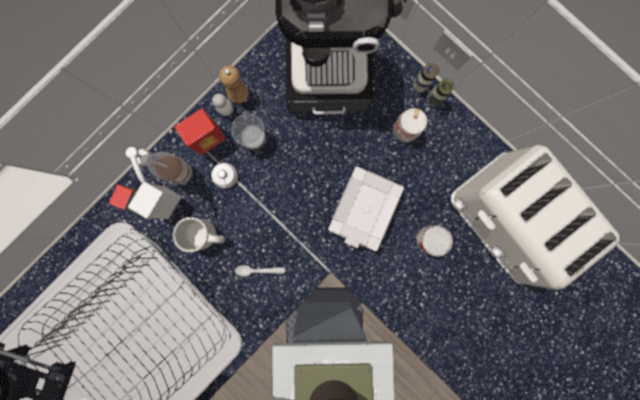

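View pics/scene0.png

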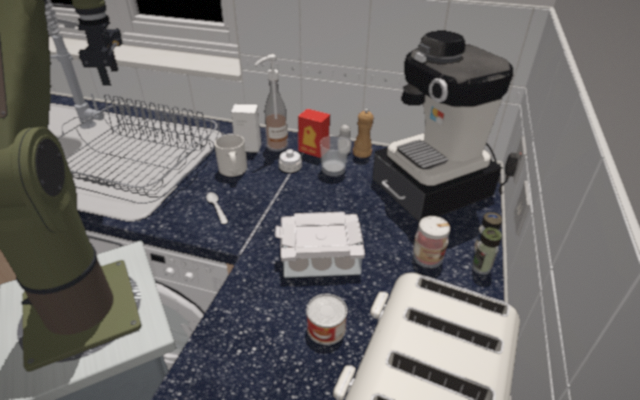

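The top view shows the box at about (367,208) px with its tab at about (352,241). The scene view also shows the tab end, at (280,232), on the robot's side. The tin is at (435,241) in the top view, near the box. Next I'll measure the lid from the top view.

```bash
python3 - <<'E'
import cv2,numpy as np
c=np.load("top0.npz");im=c["color"];d=c["range_z"];K=c["mtx"];T=c["cam_to_world"]
v,u=np.mgrid[:400,:640]
P=np.stack([(u-K[0,2])/K[0,0]*d,(v-K[1,2])/K[1,1]*d,d],-1)@T[:3,:3].T+T[:3,3]
z=P[...,2]
m=((u>320)&(u<412)&(v>155)&(v<260)&(z>.045)&(z<.1)&(im.min(2)>110)).astype(np.uint8)
mo=cv2.morphologyEx(m,cv2.MORPH_OPEN,np.ones((13,13)))
for q in(m,mo):
    w=P[q>0][:,:2]; r=cv2.minAreaRect((w*1000).astype(np.float32)); print(q.sum(),r,np.median(P[q>0][:,2]))
(cx,cy),_,_=r
tab=P[241,352];print("tab",tab)
print("panel",P[208,367])
crop=im[140:270,300:460];cv2.imwrite("pics/crop0.png",cv2.resize(crop,None,fx=4.5,fy=4.5,interpolation=cv2.INTER_CUBIC)[:,:,::-1])
E
```

```text
3725 ((503.87762451171875, -87.37197875976562), (135.48875427246094, 189.3408660888672), 65.31076049804688) 0.06659691850476768
2968 ((506.1778564453125, -88.475830078125), (135.31321716308594, 181.87847900390625), 65.42072296142578) 0.0660891364478724
tab [ 0.42564034 -0.05140514  0.07934355]
panel [ 0.50786223 -0.09280802  0.06551795]
```

View pics/crop0.png

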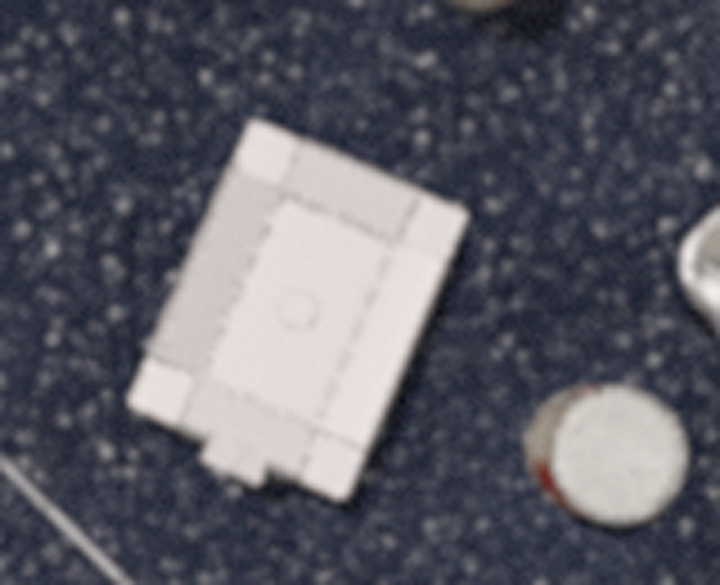

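```bash
cat > h.py <<'E'
import numpy as np
from station import arm
def ray(c,uv,z):
    K,T=c["mtx"],c["cam_to_world"]; uv=np.atleast_2d(uv).astype(float)
    r=np.c_[(uv[:,0]-K[0,2])/K[0,0],(uv[:,1]-K[1,2])/K[1,1],np.ones(len(uv))]@T[:3,:3].T
    o=T[:3,3]; return o+r*((z-o[2])/r[:,2])[:,None]
def fit(W):  # corners (-x+y... order: end/right, end/left, tab/left, tab/right)
    c=W.mean(0); x=W[2]+W[3]-W[0]-W[1]
    print("centre",c.round(4),"yaw",np.degrees(np.arctan2(x[1],x[0])).round(1),"sides",np.linalg.norm(W-np.roll(W,1,0),axis=1).round(3))
def to(p,yaw=None):
    s=arm.sense(); R=np.array(s["ee_rot"]); print("t",s["time"],"tcp",np.round(s["tcp_pos"],4),"F",np.round(s["wrist_force"],1),"w",round(s["gripper_width"],2))
    a=np.degrees(np.arctan2(R[1,0],R[0,0])); print("yaw",a.round(1),"dp cm",(R.T@(np.array(p)-s["tcp_pos"])*100).round(2), "turn",None if yaw is None else round((a-yaw+90)%180-90,1))
E
python3 - <<'E'
from h import *
c=np.load("top0.npz")
q=np.array([(255,118),(470,212),(345,500),(130,403)])/4.5+[300,140]-.4
fit(ray(c,q,.066)); to([.505,-.09,.22],155.4)
E
```

```text
centre [ 0.5081 -0.091   0.066 ] yaw 155.1 sides [0.177 0.133 0.178 0.132]
t 0.1 tcp [0.2052 0.5897 0.238 ] F [ 1.3 -0.4 -0.6] w 1.0
yaw 160.8 dp cm [-50.65 -54.35   1.9 ] turn 5.4
```

>>> arm_command --jaw 1 --steps '[{"dp": [-3.2, -3.4, 0]}, {"dp": [-3.2, -3.4, 0]}, {"dp": [-3.2, -3.4, 0]}, {"dp": [-3.2, -3.4, 0]}, {"dp": [-3.2, -3.4, 0]}, {"dp": [-3.2, -3.4, 0]}, {"dp": [-3.2, -3.4, 0]}, {"dp": [-3.2, -3.4, 0]}]'

```text
schema error: expected keys dp, yaw
```

>>> arm_command --steps '[{"dp": [-3.2, -3.4, 0]}, {"dp": [-3.2, -3.4, 0]}, {"dp": [-3.2, -3.4, 0]}, {"dp": [-3.2, -3.4, 0]}, {"dp": [-3.2, -3.4, 0]}, {"dp": [-3.2, -3.4, 0]}, {"dp": [0, -3.4, 0], "yaw": 5.7}, {"dp": [0, 0, 0]}]'

```text
schema error: expected keys dp, yaw
```

```bash
python3 - <<'E'
from h import *
import cv2
to([.508,-.091,.24],155.1)
c=arm.capture("wrist");np.savez("w0.npz",**c);cv2.imwrite("pics/w0.png",c["color"][:,:,::-1])
E
```

```text
t 0.1 tcp [0.2052 0.5897 0.238 ] F [ 1.3 -0.4 -0.6] w 1.0
yaw 160.8 dp cm [-50.96 -54.35  -0.1 ] turn 5.7
```

View pics/w0.png

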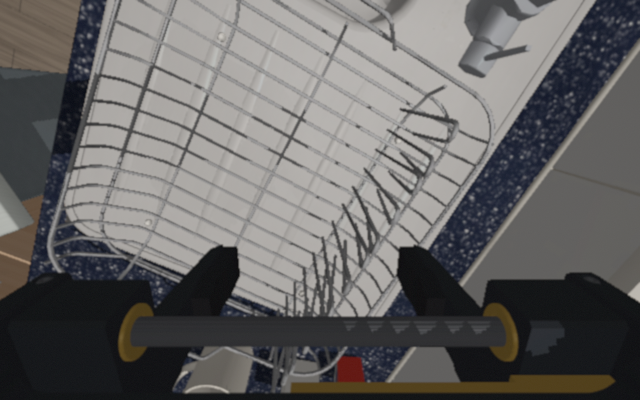

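The arm hasn't moved: the calls were refused because every row needs a yaw. The wrist view shows only the dish rack.

>>> arm_command --jaw 1 --steps '[{"dp": [-3.2, -3.4, 0], "yaw": 0}, {"dp": [-3.2, -3.4, 0], "yaw": 0}, {"dp": [-3.2, -3.4, 0], "yaw": 0}, {"dp": [-3.2, -3.4, 0], "yaw": 0}, {"dp": [-3.2, -3.4, 0], "yaw": 0}, {"dp": [-3.2, -3.4, 0], "yaw": 0}, {"dp": [-3.2, -3.4, 0], "yaw": 0}, {"dp": [-3.2, -3.4, 0], "yaw": 0}]'

```text
time: 1.15
tcp_pos: [0.3582, 0.2479, 0.2387]
ee_rot: [[-0.945, 0.328, 0.0], [0.328, 0.945, 0.0], [-0.0, 0.0, -1.0]]
wrist_force: [1.1, -0.6, 0.2]
gripper_width: 0.116
gripper_force: 0.0
```

>>> arm_command --steps '[{"dp": [-3.2, -3.4, 0], "yaw": 0}, {"dp": [-3.2, -3.4, 0], "yaw": 0}, {"dp": [-3.2, -3.4, 0], "yaw": 0}, {"dp": [-3.2, -3.4, 0], "yaw": 0}, {"dp": [-3.2, -3.4, 0], "yaw": 0}, {"dp": [-3.2, -3.4, 0], "yaw": 0}, {"dp": [0, -3.4, 0], "yaw": 5.7}, {"dp": [0, 0, 0], "yaw": 0}]'

```text
time: 2.15
tcp_pos: [0.4598, -0.0415, 0.2384]
ee_rot: [[-0.905, 0.426, -0.002], [0.426, 0.905, -0.002], [0.001, -0.002, -1.0]]
wrist_force: [-0.3, 0.4, -0.3]
gripper_width: 0.006
gripper_force: 0.0
```

```bash
python3 - <<'E'
from h import *
import cv2
to([.508,-.091,.24],155.1)
c=arm.capture("wrist");np.savez("w0.npz",**c);cv2.imwrite("pics/w1.png",c["color"][:,:,::-1])
E
```

```text
t 2.15 tcp [ 0.4598 -0.0415  0.2384] F [-0.3  0.4 -0.3] w 0.01
yaw 154.8 dp cm [-6.47 -2.42 -0.16] turn -0.3
```

View pics/w1.png

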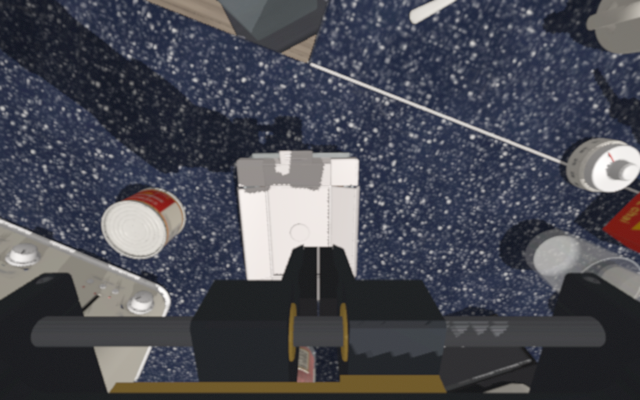

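The wrist view shows the box square with the tool. The panel circle is at (299,232), the tab at (285,160), and the tab-end corners at about (238,158) and (359,158).

```bash
python3 - <<'E'
from h import *
c=np.load("w0.npz");print(ray(c,[(299.5,232)],.062),ray(c,[(238,158),(359,158)],.066))
y=np.radians(155.1);x=np.array([np.cos(y),np.sin(y)]);C=np.array([.508,-.091])
print("exp",C+.088*x+.066*np.array([-x[1],x[0]]),C+.088*x-.066*np.array([-x[1],x[0]]))
yb=np.array([-x[1],x[0]])
for n,o in dict(end=-80*x,left=58*yb,right=-58*yb,tab=80*x).items():print(n,(C+o/1000).round(4))
to([*(C-.08*x),.09],155.1)
E
```

```text
[[ 0.5085311  -0.08808862  0.062     ]] [[ 0.40098531 -0.10810252  0.066     ]
 [ 0.4563399   0.00931153  0.066     ]]
exp [ 0.40039176 -0.11381375] [0.45596849 0.00591606]
end [ 0.5806 -0.1247]
left [ 0.4836 -0.1436]
right [ 0.5324 -0.0384]
tab [ 0.4354 -0.0573]
t 2.2 tcp [ 0.4606 -0.0394  0.2386] F [ 0.8 -0.   0.6] w 0.0
yaw 155.0 dp cm [-14.49  -2.66  14.85] turn -0.1
```

>>> arm_command --steps '[{"dp": [-3.6, -0.65, 0], "yaw": 0}, {"dp": [-3.6, -0.65, 0], "yaw": 0}, {"dp": [-3.6, -0.65, 3], "yaw": 0}, {"dp": [-3.6, -0.6, 3], "yaw": 0}, {"dp": [0, 0, 3], "yaw": 0}, {"dp": [0, 0, 3], "yaw": 0}, {"dp": [0, 0, 2], "yaw": 0}, {"dp": [0, 0, 0], "yaw": 0}]'

```text
time: 3.2
tcp_pos: [0.5802, -0.1201, 0.0973]
ee_rot: [[-0.908, 0.418, -0.003], [0.418, 0.908, 0.002], [0.003, 0.0, -1.0]]
wrist_force: [-0.5, 0.5, 0.5]
gripper_width: 0.004
gripper_force: 0.0
```

```bash
python3 -c "
from h import *
to([.581,-.1235,.066],155.1)"
```

```text
t 3.2 tcp [ 0.5802 -0.1201  0.0973] F [-0.5  0.5  0.5] w 0.0
yaw 155.3 dp cm [-0.22 -0.28  3.13] turn 0.2
```

>>> arm_command --steps '[{"dp": [-0.2, -0.3, 1.5], "yaw": 0}, {"dp": [0, 0, 0.6], "yaw": 0}, {"dp": [0, 0, 0.3], "yaw": 0}, {"dp": [0, 0, 0.2], "yaw": 0}, {"dp": [0, 0, 0.2], "yaw": 0}, {"dp": [0, 0, 0.2], "yaw": 0}]'

```text
time: 3.95
tcp_pos: [0.5826, -0.1263, 0.07]
ee_rot: [[-0.907, 0.421, 0.003], [0.421, 0.907, -0.001], [-0.003, 0.001, -1.0]]
wrist_force: [0.4, -1.6, 7.1]
gripper_width: 0.004
gripper_force: 3.3
```

>>> arm_command --steps '[{"dp": [0, 0, 0.1], "yaw": 0}, {"dp": [0, 0, 0], "yaw": 0}]'

```text
time: 4.2
tcp_pos: [0.5828, -0.1264, 0.0687]
ee_rot: [[-0.907, 0.421, 0.003], [0.421, 0.907, -0.001], [-0.003, 0.001, -1.0]]
wrist_force: [1.2, -1.6, 5.2]
gripper_width: 0.006
gripper_force: 2.5
```

>>> arm_command --steps '[{"dp": [0, 0, 0.2], "yaw": 0}, {"dp": [0, 0, 0.2], "yaw": 0}, {"dp": [0, 0, 0], "yaw": 0}]'

```text
time: 4.58
tcp_pos: [0.5829, -0.1264, 0.0659]
ee_rot: [[-0.907, 0.421, 0.004], [0.421, 0.907, -0.001], [-0.004, 0.001, -1.0]]
wrist_force: [-0.2, -1.5, 16.6]
gripper_width: 0.005
gripper_force: 8.3
```

>>> arm_command --steps '[{"dp": [0, 0, -2], "yaw": 0}, {"dp": [0, 0, -2], "yaw": 0}, {"dp": [2.8, 2.0, 0], "yaw": 0}, {"dp": [2.8, 2, 0], "yaw": 0}, {"dp": [2.7, 2, 0], "yaw": 0}, {"dp": [0, 0, 0], "yaw": 10}, {"dp": [0, 0, 0], "yaw": 10}, {"dp": [0, 0, 0], "yaw": 10}]'

```text
time: 5.58
tcp_pos: [0.5301, -0.0359, 0.1032]
ee_rot: [[-0.571, 0.821, -0.002], [0.821, 0.571, 0.001], [0.002, -0.002, -1.0]]
wrist_force: [0.6, 0.6, 0.2]
gripper_width: 0.001
gripper_force: 0.0
```

>>> arm_command --steps '[{"dp": [0, 0, 0], "yaw": 10}, {"dp": [0, 0, 0], "yaw": 10}, {"dp": [0, 0, 0], "yaw": 10}, {"dp": [0, 0, 0], "yaw": 10}, {"dp": [0, 0, 0], "yaw": 10}, {"dp": [0, 0, 0], "yaw": 10}, {"dp": [0, 0, 0], "yaw": 0}]'

```text
time: 6.45
tcp_pos: [0.5303, -0.0359, 0.1032]
ee_rot: [[0.419, 0.908, -0.002], [0.908, -0.419, 0.0], [-0.001, -0.002, -1.0]]
wrist_force: [-0.8, -0.1, -0.0]
gripper_width: 0.004
gripper_force: 0.0
```

```bash
python3 - <<'E'
from h import *
import cv2
to([.533,-.037,.066],65.1)
c=arm.capture("scene");cv2.imwrite("pics/s1.png",cv2.resize(c["color"][150:330,220:440],None,fx=3.3,fy=3.3)[:,:,::-1])
E
```

```text
t 6.45 tcp [ 0.5303 -0.0359  0.1032] F [-0.8 -0.1 -0. ] w 0.0
yaw 65.2 dp cm [0.01 0.3  3.72] turn 0.1
```

View pics/s1.png

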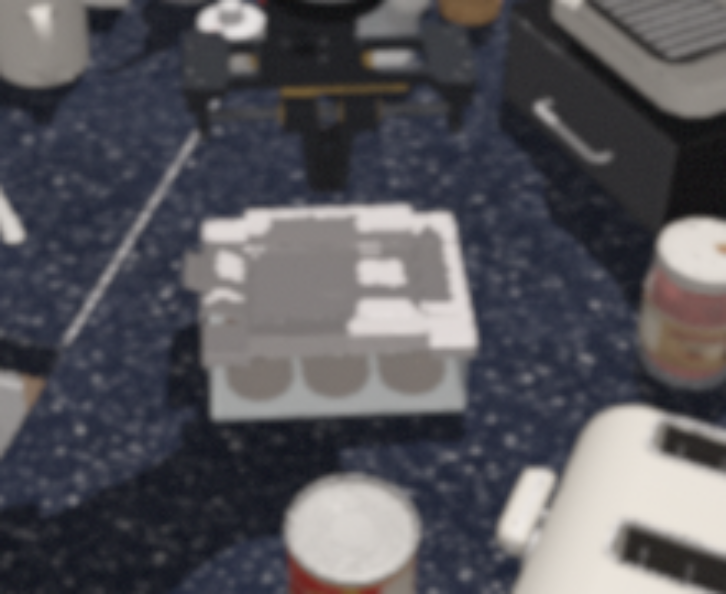

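The end flap looks flush at crop (430,270), and the box hasn't moved. The gripper is over the right section, so I'll press that next.

>>> arm_command --steps '[{"dp": [0, 0.3, 1.8], "yaw": 0}, {"dp": [0, 0, 0.8], "yaw": 0}, {"dp": [0, 0, 0.3], "yaw": 0}, {"dp": [0, 0, 0.3], "yaw": 0}, {"dp": [0, 0, 0.2], "yaw": 0}, {"dp": [0, 0, 0.3], "yaw": 0}, {"dp": [0, 0, 0.3], "yaw": 0}, {"dp": [0, 0, 0], "yaw": 0}]'

```text
time: 7.5
tcp_pos: [0.5344, -0.0365, 0.0659]
ee_rot: [[0.42, 0.908, 0.002], [0.908, -0.42, 0.002], [0.003, 0.0, -1.0]]
wrist_force: [-2.9, 4.3, 21.8]
gripper_width: 0.003
gripper_force: 10.8
```

>>> arm_command --steps '[{"dp": [0, 0, -2], "yaw": 0}, {"dp": [0, 0, -2], "yaw": 0}, {"dp": [-3.9, 0, 0], "yaw": 0}, {"dp": [-3.9, 0, 0], "yaw": 0}, {"dp": [-3.9, -0.2, 0], "yaw": 0}, {"dp": [0, 0, 0], "yaw": 0}, {"dp": [0, 0, 0], "yaw": 0}]'

```text
time: 8.38
tcp_pos: [0.4833, -0.1427, 0.1037]
ee_rot: [[0.421, 0.907, 0.0], [0.907, -0.421, 0.0], [0.001, 0.0, -1.0]]
wrist_force: [0.6, 0.1, -0.5]
gripper_width: 0.004
gripper_force: 0.0
```

```bash
python3 -c "
from h import *
to([.4842,-.142,.066],65.1)"
```

```text
t 8.375 tcp [ 0.4833 -0.1427  0.1037] F [ 0.6  0.1 -0.5] w 0.0
yaw 65.1 dp cm [0.1  0.05 3.77] turn 0.0
```

>>> arm_command --steps '[{"dp": [0.1, 0, 1.8], "yaw": 0}, {"dp": [0, 0, 0.8], "yaw": 0}, {"dp": [0, 0, 0.3], "yaw": 0}, {"dp": [0, 0, 0.3], "yaw": 0}, {"dp": [0, 0, 0.2], "yaw": 0}, {"dp": [0, 0, 0.3], "yaw": 0}, {"dp": [0, 0, 0.3], "yaw": 0}, {"dp": [0, 0, 0], "yaw": 0}]'

```text
time: 9.38
tcp_pos: [0.4829, -0.1429, 0.0659]
ee_rot: [[0.422, 0.907, 0.001], [0.907, -0.422, -0.0], [-0.0, 0.001, -1.0]]
wrist_force: [-5.5, -1.0, 24.0]
gripper_width: 0.003
gripper_force: 11.7
```

>>> arm_command --steps '[{"dp": [0, 0, -2], "yaw": 0}, {"dp": [0, 0, -2], "yaw": 0}, {"dp": [2, -2.6, 0], "yaw": 0}, {"dp": [2, -2.6, 0], "yaw": 0}, {"dp": [2, -2.6, 0], "yaw": 0}, {"dp": [0, 0, 0], "yaw": -10}, {"dp": [0, 0, 0], "yaw": -10}, {"dp": [0, 0, 0], "yaw": -10}]'

```text
time: 10.38
tcp_pos: [0.4384, -0.0545, 0.1039]
ee_rot: [[-0.096, 0.995, 0.001], [0.995, 0.096, 0.0], [0.0, 0.001, -1.0]]
wrist_force: [0.9, 0.2, -0.3]
gripper_width: 0.005
gripper_force: 0.0
```

>>> arm_command --steps '[{"dp": [0, 0, 0], "yaw": -10}, {"dp": [0, 0, 0], "yaw": -10}, {"dp": [0, 0, 0], "yaw": -10}, {"dp": [0, 0, 0], "yaw": -10}, {"dp": [0, 0, 0], "yaw": -10}, {"dp": [0, 0, 0], "yaw": -10}, {"dp": [0, 0, 0], "yaw": 0}]'

```text
time: 11.25
tcp_pos: [0.4383, -0.0547, 0.1038]
ee_rot: [[-0.907, 0.422, 0.001], [0.422, 0.907, 0.001], [-0.0, 0.001, -1.0]]
wrist_force: [0.4, -0.1, 0.2]
gripper_width: 0.003
gripper_force: 0.0
```

```bash
python3 - <<'E'
from h import *
import cv2
to([.4356,-.0562,.066],155.1)
c=arm.capture("scene");cv2.imwrite("pics/s2.png",cv2.resize(c["color"][150:330,220:440],None,fx=3.3,fy=3.3)[:,:,::-1])
E
```

```text
t 11.25 tcp [ 0.4383 -0.0547  0.1038] F [ 0.4 -0.1  0.2] w 0.0
yaw 155.0 dp cm [ 0.18 -0.25  3.78] turn -0.1
```

View pics/s2.png

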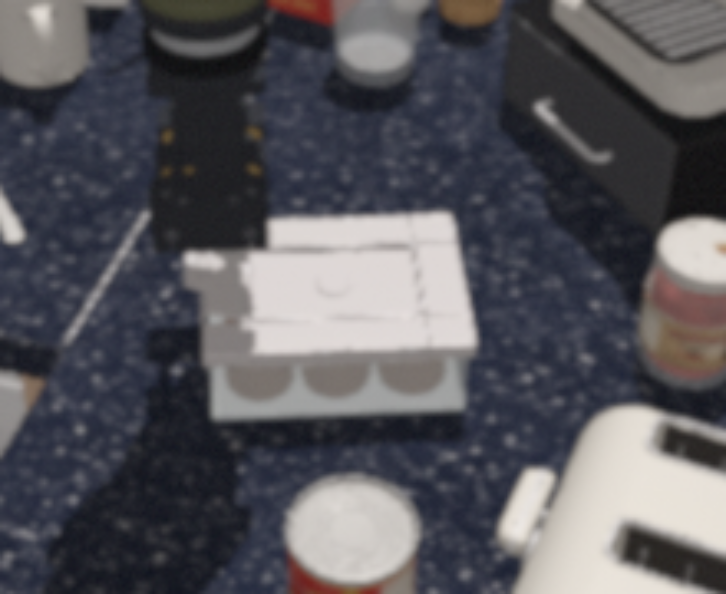

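The end (right edge, x≈445) and both long sections (y≈230 and y≈335) lie flush with the rim. Only the tab end, at about (225,285), is still up, so I'll press it now.

>>> arm_command --steps '[{"dp": [0.2, -0.2, 1.8], "yaw": 0}, {"dp": [0, 0, 0.8], "yaw": 0}, {"dp": [0, 0, 0.3], "yaw": 0}, {"dp": [0, 0, 0.3], "yaw": 0}, {"dp": [0, 0, 0.2], "yaw": 0}, {"dp": [0, 0, 0.3], "yaw": 0}, {"dp": [0, 0, 0.3], "yaw": 0}, {"dp": [0, 0, 0], "yaw": 0}]'

```text
time: 12.3
tcp_pos: [0.4345, -0.0555, 0.0657]
ee_rot: [[-0.907, 0.42, 0.001], [0.42, 0.907, -0.0], [-0.001, 0.0, -1.0]]
wrist_force: [-4.8, 2.9, 29.5]
gripper_width: 0.005
gripper_force: 14.9
```

>>> arm_command --steps '[{"dp": [0, 0, -2], "yaw": 0}, {"dp": [0, 0, -3], "yaw": 0}, {"dp": [0, 0, -4], "yaw": 0}, {"dp": [0, 0, -4], "yaw": 0}, {"dp": [0, 5, 0], "yaw": 0}, {"dp": [0, 5, 0], "yaw": 0}, {"dp": [0, 5, 0], "yaw": 0}, {"dp": [0, 5, 0], "yaw": 0}]'

```text
time: 13.3
tcp_pos: [0.5203, 0.1269, 0.1939]
ee_rot: [[-0.907, 0.421, 0.001], [0.421, 0.907, 0.0], [-0.001, 0.001, -1.0]]
wrist_force: [0.3, -0.9, -0.2]
gripper_width: 0.008
gripper_force: 0.0
```

```bash
python3 - <<'E'
from h import *
import cv2
to([0,0,0])
c=arm.capture("top");a=c["color"][140:270,300:460]
K=c["mtx"];T=c["cam_to_world"];x=np.array([-.907,.421]);yb=np.array([-.421,-.907]);C=np.array([.508,-.0895])
for n,o in dict(end=-.08*x,left=.058*yb,right=-.058*yb,tab=.08*x,mid=0*x).items():
    p=T[:3,:3].T@(np.array([*(C+o),.066])-T[:3,3]);u=K@p/p[2];w=c["range_z"][int(u[1])-1:int(u[1])+3,int(u[0])-1:int(u[0])+3]
    d=np.median(w);P=T[:3,:3]@(p/p[2]*d)+T[:3,3];print(n,P[2].round(4))
b=arm.capture("scene")["color"][170:290,250:400]
cv2.imwrite("pics/f.png",np.vstack([cv2.resize(a,(400,300)),cv2.resize(b,(400,300))])[:,:,::-1])
E
```

```text
t 13.3 tcp [0.5203 0.1269 0.1939] F [ 0.3 -0.9 -0.2] w 0.01
yaw 155.1 dp cm [ 41.85 -33.45  19.34] turn None
end 0.0657
left 0.065
right 0.0658
tab 0.0671
mid 0.0622
```

View pics/f.png

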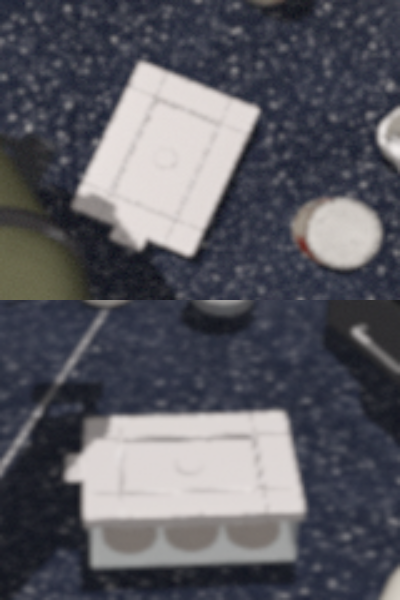

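All four sections sit flush: measured heights are 65–67 mm and the middle panel is at 62 mm. The lid looks flat in both views, and the box is where it was.

```bash
python3 -c "
from station import arm
print(arm.close_job())"
```

```text
the job is handed in; nothing more can be done
None
```

The biscuit box lid is shut: I pressed down the plain end, both long sides and then the tab end last, all four measured flush, the box stayed in place, and the job is handed in.

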